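# Put the rolling pin away in the drawer clip

### The job

Put the small wooden rolling pin away: take it from its rest, press it down into the spring clip in the open drawer until it is fully home and the sprung jaw has closed back over it, then let go and push the drawer fully shut. Leave the bowl, the jars and the spatula where they are.

Things in the scene. Friction and masses are not known exactly. Their poses are not given: they have to be found in the camera images.
- roller: Small wooden rolling pin, 60 g: a barrel 20 mm in diameter and 130 mm long with a 12 mm thick, 20 mm long grip at each end (170 mm overall). Origin at its middle, on its axis; x runs along the axis; it may be rolled to any angle about x, and both ends are the same. It starts lying level in the rest, its axis about 36 mm above the bench.
- rest: Low fixed wooden rest, base 130 x 56 x 8 mm, that holds the rolling pin in two V cradles, each 12 mm wide and reaching 37 mm above the bench, 50 mm either side of its middle along x. Between the cradles (88 mm clear) the pin's barrel is free on both sides. Origin on the bench under its middle; x along the pin.
- chest: Low fixed wooden bench chest, 250 mm deep (x) x 228 mm wide (y) x 96 mm high, with one drawer. Origin on the bench under its middle; its front face, at x = -125 mm, faces its -x, and the drawer slides out towards its -x.
- drawer (a joint): How far the drawer is pulled out, m: 0 = fully shut, 0.22 = fully out; starts nearly fully out. It slides stiffly (about 3 N). The drawer is inside 205 mm long, 180 mm wide, with its floor 14 mm above the bench, side walls up to 60 mm and a 12 mm thick front panel 224 mm wide up to 84 mm above the bench.
- drawer_handle (a point): Middle of the bar handle of the drawer, 35 mm out from the front panel, 55 mm above the bench; the bar runs level across the front (y), 100 mm long. Moves with the drawer; axes as the chest's (pushing towards +x shuts).
- clip_seat (a point): Where the middle of the pin's axis lies when home in the clip: on the drawer's centre line, 48 mm above the bench, 34 mm above the drawer floor. x (as the chest's) is the line of the pin's axis. The clip is two steel forks, 10 mm thick along x, 45 mm either side of this point along x (80 mm clear between them); their mouths on top are about 28 mm wide.
- clip_tine (a point): Midway between the tops of the inner faces of the forks' fixed tines: 10.5 mm to the -y side of the seat and 20 mm above it (flared outwards for 7 mm more). The jaw's prongs stand on the +y side. Between the forks lie only a 3 mm foot plate on the drawer floor and the jaw's 6 mm thick hinge rod, 16 mm to the +y side of the seat and 27 mm below it.
- jaw (a joint): Angle of the sprung jaw, rad: 0 = closed, grows as its prongs are pushed aside (towards +y); springs back by itself. A pin pushed down opens it by about 0.1 and takes 5 to 20 N; with the pin home it closes back to 0.
- jaw_nose (a point): Midway between the noses (inward points) of the jaw's two prongs; closed, it is 5 mm to the +y side of and 11 mm above the clip seat. From the nose each prong slopes up and outward to 32 mm above the seat.
- bowl: Loose terracotta bowl, 120 mm across, 50 mm high; origin under its middle. Bystander.
- glaze_jar: Loose white glaze jar with lid, 70 mm across, 90 mm high; origin under its middle. Bystander.
- tool_jar: Loose glass jar, 84 mm across, 105 mm high, with wooden tools sticking out up to about 185 mm; origin under its middle. Bystander.
- spatula: Loose spatula lying flat, 170 mm long along x; origin under its middle. Bystander.
Things that resemble listed ones, but are neither listed nor needed, are in the scene too. Several things have the shape of the roller; the one meant has the colours described above.

How it is judged:
On the way, in this order (a step that is already met when the one before it is completed fails the run):
1. with the drawer still out, the rolling pin is home in the clip and the jaw has closed over it (x of roller in the frame of clip_seat between -0.02 and 0.02 m and y of roller in the frame of clip_seat between -0.004 and 0.004 m and z of roller in the frame of clip_seat between -0.004 and 0.004 m and angle between the x axis of roller and the x axis of clip_seat, either way round below 0.06 rad and value of joint jaw below 0.06 rad and value of joint drawer above 0.15 m), for 0.2 s.
2. the drawer is fully shut (value of joint drawer below 0.006 m), for 0.2 s.
At the end, for the whole second after the job is handed in: The rolling pin lies at rest home in the clip: its middle within 4 mm of the clip seat in height and sideways and within 20 mm along the clip, its axis within 0.06 rad of the clip's, the jaw closed over it (under 0.06 rad), and the drawer is shut to within 6 mm (x of roller in the frame of clip_seat between -0.02 and 0.02 m and y of roller in the frame of clip_seat between -0.004 and 0.004 m and z of roller in the frame of clip_seat between -0.004 and 0.004 m and angle between the x axis of roller and the x axis of clip_seat, either way round below 0.06 rad and value of joint jaw below 0.06 rad and value of joint drawer below 0.006 m and linear speed of roller below 0.02 m/s); the robot touches nothing.
It fails at once if the small terracotta bowl is moved by more than 30 mm (distance of bowl from where it was at the start of the episode above 0.03 m).
It fails at once if the glaze jar is moved by more than 30 mm (distance of glaze_jar from where it was at the start of the episode above 0.03 m).
It fails at once if the jar of tools is moved by more than 30 mm (distance of tool_jar from where it was at the start of the episode above 0.03 m).
It fails at once if the spatula is moved by more than 30 mm (distance of spatula from where it was at the start of the episode above 0.03 m).
It also fails if it takes over 56 s, if anything falls off the work surface, if the arm or the gripper's body presses on something with over 40 N, if the wrist force passes 120 N, or if a joint passes its speed limit or range.

### The arm

A 6-joint arm with a two-finger parallel gripper is mounted at the origin on the work surface. World frame = base frame: x ahead of the robot, y to its left, z up, the work surface at z = 0. Lengths are in m, angles in rad, forces in N, time in s.
With the tool pointing down it reaches from about 0.325 to 1 m from the base axis. Payload 5.1 kg.
Tool frame: the origin (TCP) lies at the very end of the fingers, on their centre line; the grasp point (between the pads) lies 19 mm behind it; z points along the fingers, y is the line along which they close (so a half turn about z gives the same grasp; the last joint's range is limited). The gripper opens to 85 mm and grips with 20 to 120 N. Pads are 22 mm wide; open, the fingers measure 114 mm over their backs; the gripper's body (76 mm by 85 mm) begins 54 mm behind the grasp point. The pads swing forward as they close: fully open they stand 13 mm farther back than shut.
Start: joints at [1.156, 0.124, 1.65, -0, 1.367, -0.083], TCP at [0.212, 0.615, 0.231] pointing down, gripper open.
Joint ranges: [-2.61, 2.61], [-1.02, 2.33], [0.03, 2.71], [-1.35, 4.49], [0.32, 2.68], [-2.91, 2.91]. Speed limits (rad/s): [2.57, 2.57, 3.14, 3.14, 3.14, 3.14].

### API

Orientations are given as a unit quaternion [x, y, z, w].
In Python, from station import env, eyes, ticket gives the robot as it stands.
- The arm moves only by the tool play_rows, never from a script. Its argument "deltas" is text: rows parted by semicolons, each of 6 numbers parted by spaces: the shift along the world's x, y, z as a fraction of full scale, then the turn, a rotation vector about the world's x, y, z as a fraction of full scale. A call has exactly 8 rows; each row shifts and turns the commanded pose from where the row before left it; what a row does not reach is not made up. Full scale, the value 1, is 0.04 m for a shift and 4 degrees for a turn. A row lasts 1/8 s, in which the tool goes at most 62.5 mm and 10.7 degrees, less where a joint would pass 70% of its speed; a pose out of reach is approached as far as the arm can. A call with a number of a shift or a turn outside -1 to 1 is refused whole. A call with a gripper value outside its range is refused whole. "claw" is the opening, from 0 (shut) to 1 (fully open), set as the call begins (left out, the last holds). The fingers move at their own pace and stop on an object; the grip force is fixed at half the most. Time passes only in rows, so rows that do not move let the fingers close, or fill a call up. It gives the time, the measured TCP pose, the force, the opening and the grip force at its end, in the units of the state.
- env.state(): the state, without advancing time (a new reading comes with each control period).
- eyes.camera(name): name is "scene" or "top" or "wrist"; returns the picture (400x640x3 uint8, blue, green, red); there is no depth.
- eyes.camera_params(name): a dict with "mtx" (3x3 intrinsics, pixels), "rvec" (rotation vector, rad) and "tvec" (3), from world to camera coordinates, as OpenCV has them. Camera axes: x right, y down, z forward; pixel columns grow to the right and rows downward; lengths in m; the calibration is good to about 2 mm. A picture is of the moment at which its call begins: read the wrist's pose just before it. camera_params takes no time and is no camera call; for the wrist camera it gives the pose at the moment of the call.
- ticket.finish_job(): hands the job in; it is judged then, once.
The state is a dict: "clock": time; "joint_positions": joint angles; "joint_vel": joint speeds; "effort": joint torques, N m; "tcp_pos": TCP position; "tool_rot": TCP orientation; "ft_force": force on the tool from outside, world axes, zero at the start; "moment": the same for the moment, N m; "finger_gap": opening from 0.0 (shut) to 1.0 (fully open); "gripper_force": force on a finger pad.
Only numpy, scipy, OpenCV 4.12 (cv2) and the standard library are available. Lean on these libraries where they do the work, as an engineer would, in place of code of your own. Each camera call takes 0.05 s, during which the arm holds its last target. There are 200 camera calls.

## Working session

There is one attempt and no reset: what is moved stays moved. The work goes in short steps, Python scripts to look and compute and a tool call to move; the robot and the scene stay as the last step left them, time stands still between calls to the robot, and variables do not carry over. Pictures are saved under pics/ and viewed, at most 10 in all, crops included, and the job is handed in when it is done.

Besides the shell and the picture viewer there is one more tool, called after "Call:" as a command line: name --argument value ..., lists and objects as JSON in quotes. play_rows: Moves the arm, as the interface text tells. Shift numbers are shares of 0.04 m and turn numbers shares of 4 degrees, none past 1 either way. Its arguments: {"type":"object","properties":{"deltas":{"type":"string"},"claw":{"type":"number"}},"required":["deltas"]}

```bash
mkdir -p pics; python3 - <<'E'
from station import env, eyes, ticket
import cv2
for n in ("scene","top"):
    cv2.imwrite(f"pics/{n}0.png",eyes.camera(n))
    p=eyes.camera_params(n); print(n,p)
print(env.state())
E
```

```text
scene {'mtx': array([[363.33745694,   0.        , 318.96171886],
       [  0.        , 363.33745694, 199.04263623],
       [  0.        ,   0.        ,   1.        ]]), 'rvec': array([ 2.16753625,  0.63586152, -0.30325584]), 'tvec': array([-0.45792635, -0.0747547 ,  1.27042522])}
top {'mtx': array([[407.90853329,   0.        , 320.9933818 ],
       [  0.        , 407.90853329, 194.70525046],
       [  0.        ,   0.        ,   1.        ]]), 'rvec': array([ 2.15411889, -2.10159173,  0.17572845]), 'tvec': array([0.0626434 , 0.51660133, 1.10127732])}
{'clock': 0.1, 'joint_positions': array([ 1.15641185e+00,  1.24455761e-01,  1.65160182e+00, -1.86652088e-05,
        1.36748198e+00, -8.26237592e-02]), 'joint_vel': array([-0.00067452, -0.00074998, -0.00515897, -0.00043714, -0.00074409,
       -0.00166951]), 'effort': array([ 3.82099261e-04, -4.24929929e+01, -3.66653073e+01, -3.39013673e-05,
        3.93547773e-03, -2.01811304e-06]), 'tcp_pos': array([0.21152493, 0.61401147, 0.2301276 ]), 'tool_rot': array([ 1.65118722e-01,  9.86273218e-01, -9.45796964e-04, -2.30566982e-04]), 'ft_force': array([-0.32942024,  0.74760314, -0.17342409]), 'moment': array([-0.02689777, -0.05154191,  0.00697369]), 'gripper_force': 0.0, 'finger_gap': 1.0014140795165116}
```

View pics/top0.png

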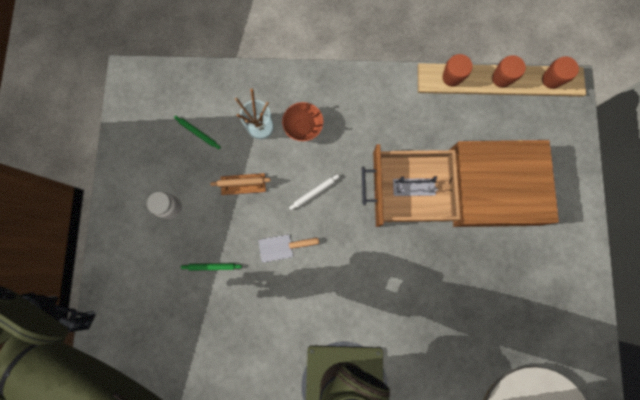

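View pics/scene0.png

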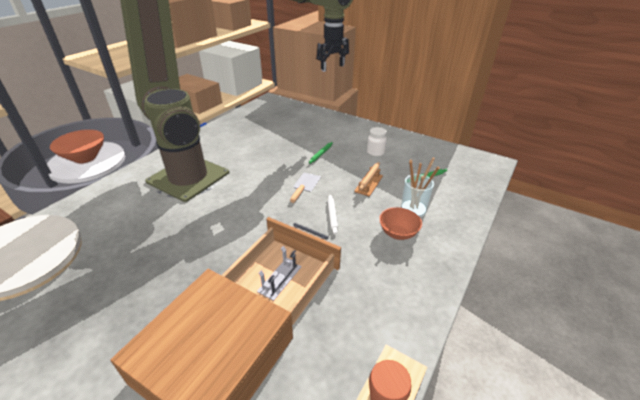

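The top view shows the pin in its rest near (242,183), the drawer at (375-460,150-222) with the clip near (415,187), and the chest to the right. The scene view agrees. Next I measure by colour.

```bash
cat > h.py <<'E'
import numpy as np, cv2
from station import env, eyes, ticket
def ray(n,uv,P=None):
    P=P or eyes.camera_params(n); R=cv2.Rodrigues(P["rvec"])[0]
    uv=np.float64(uv).reshape(-1,1,2)
    d=cv2.undistortPoints(uv,P["mtx"],None)[:,0]; d=np.c_[d,np.ones(len(d))]@R
    return -R.T@P["tvec"].ravel(), d
def plane(n,uv,z,P=None):
    o,d=ray(n,uv,P); return o+d*((z-o[2])/d[:,2])[:,None]
E
python3 - <<'E'
from h import *
im=cv2.imread("pics/top0.png")
a=cv2.resize(im[155:215,200:290],None,fx=6,fy=6,interpolation=cv2.INTER_CUBIC)
b=cv2.resize(im[135:235,355:565],None,fx=3.7,fy=3.7,interpolation=cv2.INTER_CUBIC)
w=np.zeros((360+b.shape[0]-150,800,3),np.uint8)
c=np.zeros((a.shape[0],800,3),np.uint8);c[:,:a.shape[1]]=a
d=np.zeros((b.shape[0],800,3),np.uint8);d[:,:b.shape[1]]=b
e=np.vstack([c[:230+60],d]);e=e[:600]
# roller crop trimmed: rows start 155
cv2.imwrite("pics/c1.png",e);print(e.shape,a.shape,b.shape)
# chest top coarse
for z,pts in((.096,[(456,142),(551,141),(557,222),(454,224)]),(.084,[(376,146),(380,224)]),(.036,[(214,183),(268,182)]),(.055,[(363,168),(365,203)])):
    print(z,plane("top",pts,z).round(4).tolist())
E
```

```text
(600, 800, 3) (360, 540, 3) (370, 777, 3)
0.096 [[0.6614, -0.2911, 0.096], [0.6704, -0.5506, 0.096], [0.4479, -0.5506, 0.096], [0.4359, -0.2787, 0.096]]
0.084 [[0.6485, -0.0738, 0.084], [0.4323, -0.0849, 0.084]]
0.036 [[0.5429, 0.3811, 0.036], [0.5495, 0.2273, 0.036]]
0.055 [[0.5923, -0.041, 0.055], [0.4927, -0.0473, 0.055]]
```

View pics/c1.png

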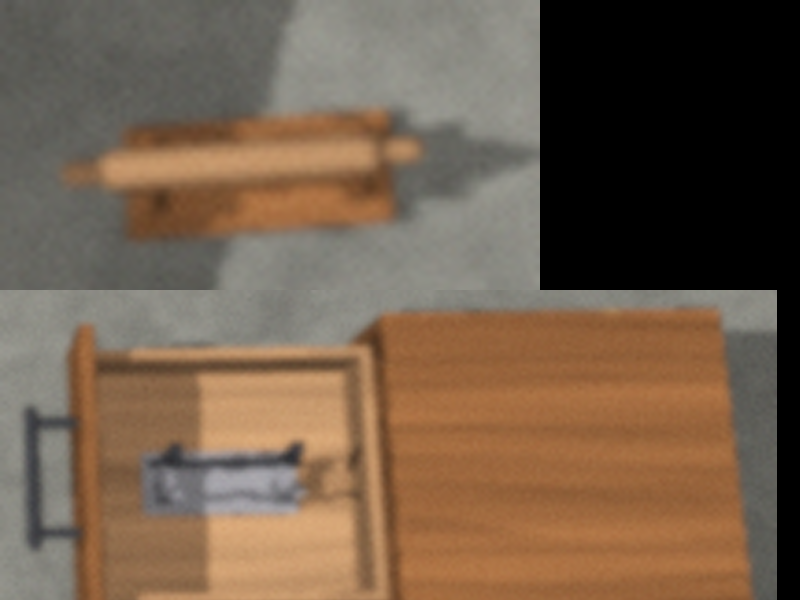

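The crop shows the pin's grips ending at about (210.5,184) and (270,180). The handle, the drawer front and the clip lie along the chest axis, with dark jaw prongs on the upper (+x world) side. I'll work out the pin pose and the turn needed.

```bash
python3 - <<'E'
from h import *
from scipy.spatial.transform import Rotation as R
e=plane("top",[(210.5,183.9),(270.3,180)],.036)
d=e[1]-e[0];print("pin",e.mean(0),np.linalg.norm(d[:2]),np.degrees(np.arctan2(d[1],d[0])))
s=3.7
# chest direction: front edge of chest top, back edge, handle bar
def px(x,y):return (355+x/s,135+(y-290)/s)
c=plane("top",[px(381,316),px(718,310),px(752,600)],.096);print("chest top",c.round(4).tolist())
h=plane("top",[px(33,408),px(38,548)],.055);print("handle",h.round(4).tolist())
f=plane("top",[px(80,327)],.084);print(f)
st=env.state();r=R.from_quat(st["tool_rot"]);print(r.as_matrix().round(3))
P=eyes.camera_params("wrist");Rw=cv2.Rodrigues(P["rvec"])[0];print("cam in tool",r.inv().apply(-Rw.T@P["tvec"].ravel()-st["tcp_pos"]), (r.inv().as_matrix()@Rw.T).round(2),P["mtx"][0,0])
E
```

```text
pin [0.54775363 0.30597908 0.036     ] 0.17059715108712115 -84.80962136151041
chest top [[0.6615, -0.2965, 0.096], [0.6719, -0.5454, 0.096], [0.4565, -0.5545, 0.096]]
handle [[0.5955, -0.0436, 0.055], [0.4879, -0.0481, 0.055]]
[[ 0.651453   -0.07546811  0.084     ]]
[[-0.945  0.326 -0.001]
 [ 0.326  0.945 -0.002]
 [ 0.    -0.002 -1.   ]]
cam in tool [ 0.07938516  0.00028476 -0.1419686 ] [[ 0.   -0.95 -0.31]
 [ 1.    0.    0.  ]
 [-0.   -0.31  0.95]] 349.40281838720495
```

Call:
play_rows --deltas "0.525 -0.48 0 0 0 -1;0.525 -0.48 0 0 0 -1;0.525 -0.48 0 0 0 -1;0.525 -0.48 0 0 0 -1;0.525 -0.48 0 0 0 -1;0.525 -0.48 0 0 0 -1;0.525 -0.48 0 0 0 -1;0.525 -0.48 0 0 0 -1" --claw 1

```text
clock: 1.1
tcp_pos: [0.3802, 0.46, 0.2307]
tool_rot: [0.432, 0.902, -0.0, -0.0]
ft_force: [-0.3, 0.0, 0.2]
finger_gap: 1.001
gripper_force: 0.0
```

Call:
play_rows --deltas "0.525 -0.48 0 0 0 -1;0.525 -0.48 0 0 0 -1;0.525 -0.48 0 0 0 -1;0.525 -0.48 0 0 0 -1;0.525 -0.48 0 0 0 -1;0.525 -0.48 0 0 0 -1;0.525 -0.48 0 0 0 -1;0.525 -0.48 0 0 0 -1"

```text
clock: 2.1
tcp_pos: [0.5481, 0.3065, 0.2307]
tool_rot: [0.664, 0.748, -0.0, -0.0]
ft_force: [0.8, 0.5, -0.5]
finger_gap: 1.002
gripper_force: 0.0
```

```bash
python3 - <<'E'
from h import *
from scipy.spatial.transform import Rotation as R
import pickle
P=eyes.camera_params("wrist");im=eyes.camera("wrist");cv2.imwrite("pics/w1.png",im);pickle.dump(P,open("w1.p","wb"))
s=env.state();print(s["tcp_pos"],R.from_quat(s["tool_rot"]).as_matrix().round(3),s["clock"],s["joint_positions"])
E
```

```text
[0.55029515 0.30420222 0.2305705 ] [[-0.116  0.993  0.001]
 [ 0.993  0.116 -0.002]
 [-0.002  0.    -1.   ]] 2.15 [ 0.42065935  0.078527    1.70034164 -0.00236678  1.36294699  0.30537816]
```

View pics/w1.png

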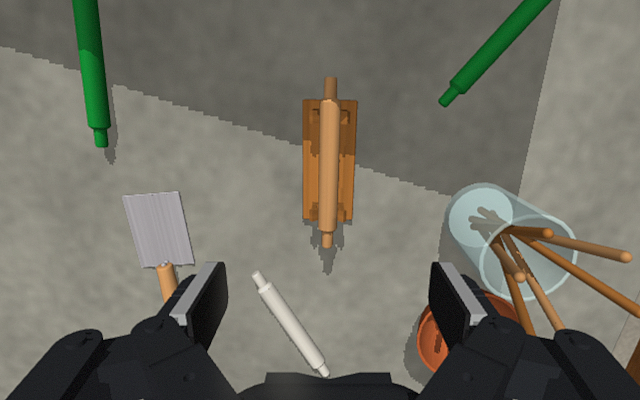

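The wrist view shows the pin clearly with its ends at about (330,78) and (327,247). The spatula and jars are well clear.

```bash
python3 - <<'E'
from h import *
import pickle
P=pickle.load(open("w1.p","rb"));im=cv2.imread("pics/w1.png")
hsv=cv2.cvtColor(im,cv2.COLOR_BGR2HSV)
e=plane("wrist",[(330,78),(327,247)],.037,P);print(e,np.linalg.norm(e[1]-e[0]),e.mean(0))
b=plane("wrist",[(329.5,103),(327.5,231)],.037,P);d=b[1]-b[0];print("barrel",np.linalg.norm(d),b.mean(0),np.degrees(np.arctan2(d[1],d[0])))
for r in(120,150,180,210): print(r,hsv[r,296:362:3].tolist()[4:18])
s=env.state();print(s["tcp_pos"])
E
```

```text
[[0.53975459 0.39053682 0.037     ]
 [0.55730297 0.22209288 0.037     ]] 0.169355565801653 [0.54852878 0.30631485 0.037     ]
barrel 0.1289926562076048 [0.54880111 0.30453492 0.037     ] -83.92927465852641
120 [[15, 170, 114], [15, 174, 145], [14, 176, 126], [15, 182, 123], [15, 135, 142], [15, 135, 181], [15, 136, 193], [15, 134, 200], [15, 135, 196], [15, 137, 182], [15, 137, 147], [15, 175, 108], [14, 180, 159], [16, 193, 102]]
150 [[15, 179, 162], [14, 176, 123], [14, 181, 127], [14, 177, 130], [15, 137, 149], [15, 136, 188], [15, 137, 194], [15, 133, 201], [15, 136, 199], [15, 134, 171], [15, 133, 119], [14, 175, 121], [15, 180, 109], [15, 172, 113]]
180 [[15, 179, 165], [14, 177, 177], [15, 176, 175], [15, 182, 184], [14, 133, 163], [15, 134, 190], [15, 133, 194], [15, 133, 197], [15, 136, 187], [14, 132, 156], [14, 155, 99], [15, 179, 170], [15, 179, 154], [15, 177, 157]]
210 [[15, 182, 170], [15, 179, 128], [15, 186, 119], [15, 181, 117], [15, 133, 169], [16, 135, 193], [15, 136, 190], [15, 134, 196], [15, 133, 178], [15, 136, 135], [14, 172, 132], [14, 178, 130], [15, 177, 125], [15, 173, 165]]
[0.55029515 0.30420222 0.2305705 ]
```

Call:
play_rows --deltas "-0.04 0.03 -0.75 0 0 -0.2;0 0 -0.9 0 0 0;0 0 -0.9 0 0 0;0 0 -0.9 0 0 0;0 0 -0.8 0 0 0;0 0 -0.6 0 0 0;0 0 -0.44 0 0 0;0 0 0 0 0 0" --claw 1

```text
clock: 3.15
tcp_pos: [0.5448, 0.3081, 0.0179]
tool_rot: [0.668, 0.744, -0.002, -0.001]
ft_force: [0.1, -0.1, -0.3]
finger_gap: 0.998
gripper_force: 0.0
```

Call:
play_rows --deltas "0 0 0 0 0 0;0 0 0 0 0 0;0 0 0 0 0 0;0 0 0 0 0 0;0 0 0 0 0 0;0 0 0 0 0 0;0 0 0 0 0 0;0 0 0 0 0 0" --claw 0

```text
clock: 4.15
tcp_pos: [0.5479, 0.3091, 0.0212]
tool_rot: [0.668, 0.744, 0.002, 0.001]
ft_force: [5.5, 0.3, 3.6]
finger_gap: 0.209
gripper_force: 58.9
```

Call:
play_rows --deltas "0 0 0.6 0 0 0;0 0 0.9 0 0 0;0 0 0.9 0 0 0;0 -0.3 0.9 0 0 0;0 -0.6 0.9 0 0 0;0 -0.9 0.6 0 0 0;0 -1 0.4 0 0 0;0 -1 0 0 0 0"

```text
clock: 5.15
tcp_pos: [0.5452, 0.1556, 0.228]
tool_rot: [0.668, 0.744, -0.0, -0.001]
ft_force: [0.4, 0.1, 0.1]
finger_gap: 0.213
gripper_force: 58.8
```

Call:
play_rows --deltas "-0.1 -1 0 0 0 -0.2;-0.2 -1 0 0 0 -0.2;-0.2 -1 0 0 0 -0.2;-0.2 -1 0 0 0 -0.25;-0.2 -1 0 0 0 0;-0.2 -1 0 0 0 0;-0.2 -1 0 0 0 0;-0.2 -1 0 0 0 0"

```text
clock: 6.15
tcp_pos: [0.4842, -0.1637, 0.2258]
tool_rot: [0.69, 0.724, -0.001, -0.003]
ft_force: [-0.0, -0.5, -1.1]
finger_gap: 0.209
gripper_force: 58.8
```

Call:
play_rows --deltas "0 -0.9 0 0 0 0;0 -0.7 0 0 0 0;0 -0.4 0 0 0 0;0 0 0 0 0 0;0 0 0 0 0 0;0 0 0 0 0 0;0 0 0 0 0 0;0 0 0 0 0 0"

```text
clock: 7.15
tcp_pos: [0.4862, -0.2431, 0.2278]
tool_rot: [0.689, 0.724, 0.0, 0.0]
ft_force: [-0.4, 0.8, -0.6]
finger_gap: 0.21
gripper_force: 58.8
```

```bash
python3 - <<'E'
from h import *
from scipy.spatial.transform import Rotation as R
import pickle
P=eyes.camera_params("wrist");im=eyes.camera("wrist");cv2.imwrite("pics/w2.png",im);pickle.dump(P,open("w2.p","wb"))
s=env.state();print(s["tcp_pos"],R.from_quat(s["tool_rot"]).as_matrix().round(3),s["clock"],s["finger_gap"],s["ft_force"])
E
```

```text
[ 0.48623911 -0.24320163  0.22780752] [[-0.049  0.999  0.   ]
 [ 0.999  0.049 -0.   ]
 [-0.     0.    -1.   ]] 7.2 0.2104673977192839 [-0.23450918  0.39619555 -1.04254784]
```

View pics/w2.png

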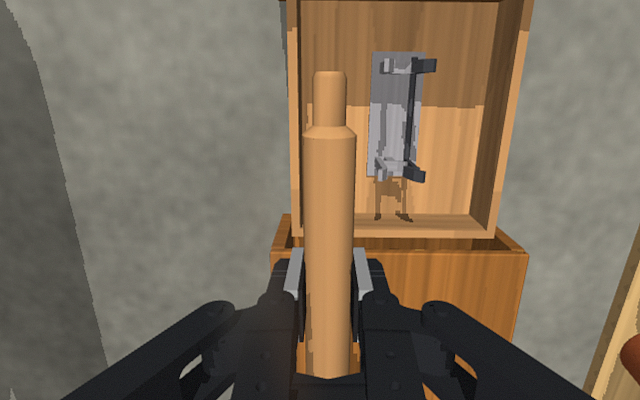

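The pin is held straight. The clip shows at (368-437, 52-182) with the fork at each end and the jaw on the right. I'll enlarge it.

```bash
python3 - <<'E'
import cv2
im=cv2.imread("pics/w2.png")
cv2.imwrite("pics/c2.png",cv2.resize(im[45:190,355:450],None,fx=4,fy=4,interpolation=cv2.INTER_CUBIC))
E
```

```text
(no output)
```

View pics/c2.png

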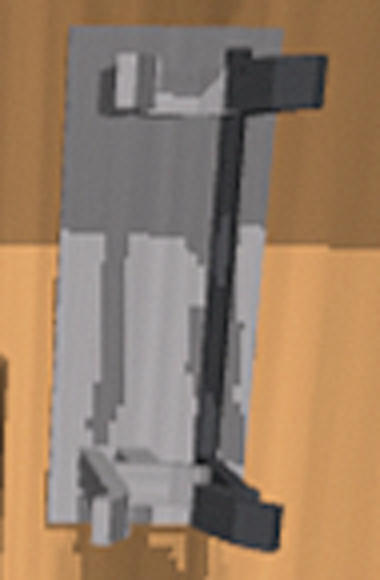

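```bash
python3 - <<'E'
from h import *
import pickle
P=pickle.load(open("w2.p","rb"));im=cv2.imread("pics/w2.png")
q=lambda pts:[(355+x/4,45+y/4) for x,y in pts]
a=plane("w",q([(155,80),(128,500)]),.068,P);print("tine inner z68",a.round(4).tolist())
b=plane("w",q([(117,80),(92,520)]),.075,P);print("tine outer top z75",b.round(4).tolist())
c=plane("w",q([(327,80),(280,525)]),.080,P);print("prong outer top",c.round(4).tolist())
f=plane("w",q([(70,27),(283,27),(47,525)]),.017,P);print("plate",f.round(4).tolist())
rod=plane("w",q([(236,130),(208,440)]),.024,P);print("rod",rod.round(4).tolist())
g=cv2.GaussianBlur(cv2.cvtColor(im,cv2.COLOR_BGR2HSV),(3,3),0).astype(int)
for r in(50,90,150,200):
    print(r,"L",[(x,*g[r,x,1:]) for x in range(280,312,2)],"R",[(x,*g[r,x,1:]) for x in range(484,536,2)])
# pin in hand, z 0.247 approx axis
e=plane("w",[(330,72),(331,138),(329,378)],P is None or .2468,P);print("pin",e.round(4).tolist())
e=plane("w",[(305,150),(353.5,150),(303,300),(352,300)],.2468,P);print(e.round(4).tolist())
E
```

```text
tine inner z68 [[0.5348, -0.1467, 0.068], [0.5383, -0.2337, 0.068]]
tine outer top z75 [[0.5261, -0.1474, 0.075], [0.5296, -0.2369, 0.075]]
prong outer top [[0.5661, -0.1457, 0.08], [0.5691, -0.2348, 0.08]]
plate [[0.5227, -0.1332, 0.017], [0.5724, -0.1306, 0.017], [0.5274, -0.2532, 0.017]]
rod [[0.5627, -0.1541, 0.024], [0.5649, -0.2275, 0.024]]
50 L [(280, np.int64(25), np.int64(130)), (282, np.int64(25), np.int64(128)), (284, np.int64(25), np.int64(107)), (286, np.int64(38), np.int64(103)), (288, np.int64(127), np.int64(188)), (290, np.int64(132), np.int64(199)), (292, np.int64(133), np.int64(198)), (294, np.int64(133), np.int64(198)), (296, np.int64(134), np.int64(189)), (298, np.int64(142), np.int64(72)), (300, np.int64(134), np.int64(77)), (302, np.int64(134), np.int64(140)), (304, np.int64(136), np.int64(139)), (306, np.int64(134), np.int64(138)), (308, np.int64(134), np.int64(144)), (310, np.int64(135), np.int64(151))] R [(484, np.int64(135), np.int64(145)), (486, np.int64(135), np.int64(144)), (488, np.int64(134), np.int64(144)), (490, np.int64(134), np.int64(145)), (492, np
[... 4896 characters left out ...]
)), (508, np.int64(24), np.int64(138)), (510, np.int64(26), np.int64(136)), (512, np.int64(24), np.int64(134)), (514, np.int64(25), np.int64(134)), (516, np.int64(25), np.int64(135)), (518, np.int64(23), np.int64(136)), (520, np.int64(22), np.int64(138)), (522, np.int64(24), np.int64(140)), (524, np.int64(23), np.int64(142)), (526, np.int64(24), np.int64(144)), (528, np.int64(23), np.int64(144)), (530, np.int64(25), np.int64(144)), (532, np.int64(23), np.int64(143)), (534, np.int64(23), np.int64(142))]
pin [[0.4825, -0.1602, 0.2468], [0.484, -0.1819, 0.2468], [0.4888, -0.2881, 0.2468]]
[[0.475, -0.1866, 0.2468], [0.4922, -0.1858, 0.2468], [0.4761, -0.2484, 0.2468], [0.4961, -0.2474, 0.2468]]
```

```bash
python3 - <<'E'
from h import *
import pickle
P=pickle.load(open("w2.p","rb"))
for r,l,rr in((50,297,515.5),(90,297.7,509.3),(150,298.6,499.5),(200,299.3,491.3)):
    w=plane("w",[(l,r),(rr,r)],.06,P);m=w.mean(0);print(r,np.linalg.norm(w[1]-w[0]).round(4),m.round(4), "x on line at y=-.19:",(m[0]-(m[1]+.19)*-.042).round(4))
E
```

```text
50 0.1793 [ 0.5453 -0.1342  0.06  ] x on line at y=-.19: 0.5476
90 0.1795 [ 0.5467 -0.1655  0.06  ] x on line at y=-.19: 0.5477
150 0.1795 [ 0.5487 -0.2168  0.06  ] x on line at y=-.19: 0.5476
200 0.1795 [ 0.5505 -0.2638  0.06  ] x on line at y=-.19: 0.5474
```

Call:
play_rows --deltas "0.5 0.4 0 0 0 0;0.6 0.6 0 0 0 0;0.44 0.4 -0.2 0 0 0;0 0 -0.8 0 0 0;0 0 -1 0 0 0;0 0 -0.8 0 0 0;0 0 -0.4 0 0 0;0 0 0 0 0 0"

```text
clock: 8.2
tcp_pos: [0.5472, -0.1872, 0.0987]
tool_rot: [0.69, 0.724, -0.0, -0.001]
ft_force: [-0.4, 0.2, -0.7]
finger_gap: 0.213
gripper_force: 58.8
```

Call:
play_rows --deltas "0 0 0 0 0 0;0 0 0 0 0 0;0 0 0 0 0 0;0 0 0 0 0 0;0 0 0 0 0 0;0 0 0 0 0 0;0 0 0 0 0 0;0 0 0 0 0 0"

```text
clock: 9.2
tcp_pos: [0.5477, -0.1875, 0.0997]
tool_rot: [0.69, 0.724, -0.0, -0.0]
ft_force: [0.0, -0.0, -1.2]
finger_gap: 0.212
gripper_force: 58.8
```

```bash
python3 - <<'E'
from h import *
P=eyes.camera_params("wrist");im=eyes.camera("wrist");cv2.imwrite("pics/w3.png",im)
s=env.state();print(s["tcp_pos"],s["tool_rot"],s["clock"],s["finger_gap"],s["ft_force"])
E
```

```text
[ 0.5477471  -0.1874843   0.09969713] [ 6.89689170e-01  7.24105550e-01 -2.00253578e-05 -1.54808141e-05] 9.25 0.21200948097475125 [ 0.37965476 -0.36503298 -1.06750118]
```

View pics/w3.png

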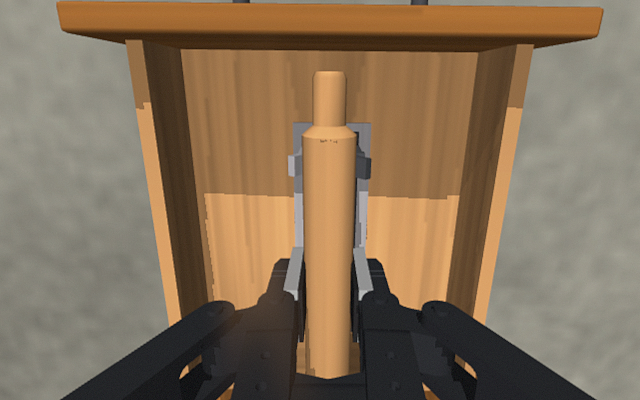

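The pin is centred over the clip, with a tine and the jaw showing on either side of it. Pressing down now.

Call:
play_rows --deltas "0 0 -0.4 0 0 0;0 0 -0.4 0 0 0;0 0 -0.2 0 0 0;0 0 -0.1 0 0 0;0 0 -0.1 0 0 0;0 0 -0.1 0 0 0;0 0 -0.1 0 0 0;0 0 0 0 0 0"

```text
clock: 10.25
tcp_pos: [0.547, -0.188, 0.0442]
tool_rot: [0.69, 0.724, -0.001, -0.001]
ft_force: [-4.8, -1.6, 3.5]
finger_gap: 0.206
gripper_force: 59.4
```

Call:
play_rows --deltas "0 0 -0.05 0 0 0;0 0 -0.05 0 0 0;0 0 -0.05 0 0 0;0 0 -0.05 0 0 0;0 0 -0.05 0 0 0;0 0 -0.03 0 0 0;0 0 0 0 0 0;0 0 0 0 0 0"

```text
clock: 11.25
tcp_pos: [0.5482, -0.1874, 0.0334]
tool_rot: [0.69, 0.724, 0.0, 0.0]
ft_force: [-2.5, 1.2, 6.0]
finger_gap: 0.213
gripper_force: 59.6
```

Call:
play_rows --deltas "0 0 -0.04 0 0 0;0 0 -0.04 0 0 0;0 0 0 0 0 0;0 0 0 0 0 0;0 0 0 0 0 0;0 0 0 0 0 0;0 0 0 0 0 0;0 0 0 0 0 0"

```text
clock: 12.25
tcp_pos: [0.5484, -0.1884, 0.0331]
tool_rot: [0.689, 0.724, -0.001, 0.0]
ft_force: [-13.5, 1.5, 20.9]
finger_gap: 0.21
gripper_force: 61.4
```

```bash
python3 - <<'E'
from h import *
import pickle
P=eyes.camera_params("wrist");im=eyes.camera("wrist");cv2.imwrite("pics/w4.png",im);pickle.dump(P,open("w4.p","wb"))
s=env.state();print(s["tcp_pos"],s["tool_rot"],s["clock"],s["finger_gap"],s["ft_force"],s["moment"])
E
```

```text
[ 0.54841988 -0.18834687  0.03315473] [ 6.89448438e-01  7.24334399e-01 -5.75531384e-04  4.45563148e-04] 12.3 0.21421175385942953 [-11.67659121   2.57238371  20.90994355] [ 0.26113664  1.79676043 -0.02870213]
```

View pics/w4.png

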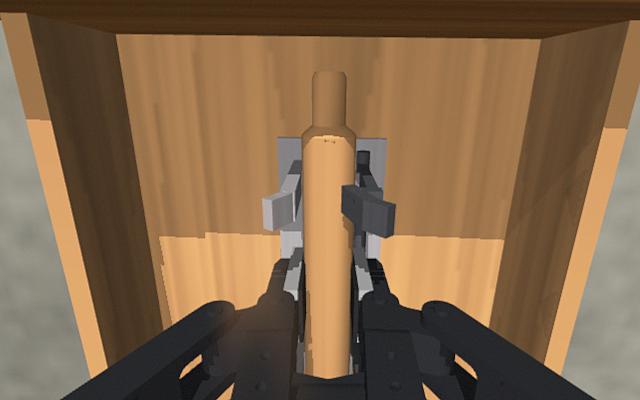

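The jaw prong now overlaps the barrel, and the arm stops at TCP z 33 mm, which puts the pin's axis at about 48 mm. Both fit the pin being home. I'll ease off, release, lift and check.

Call:
play_rows --deltas "0 0 0.08 0 0 0;0 0 0 0 0 0;0 0 0 0 0 0;0 0 0 0 0 0;0 0 0 0 0 0;0 0 0 0 0 0;0 0 0 0 0 0;0 0 0 0 0 0" --claw 0.7

```text
clock: 13.3
tcp_pos: [0.5478, -0.1875, 0.0325]
tool_rot: [0.69, 0.724, 0.0, 0.0]
ft_force: [0.3, -0.4, -0.5]
finger_gap: 0.699
gripper_force: 0.0
```

Call:
play_rows --deltas "0 0 0.3 0 0 0;0 0 0.6 0 0 0;0 0 0.9 0 0 0;0 0 0.9 0 0 0;0 0 0.9 0 0 0;0 0 0.6 0 0 0;0 0 0.3 0 0 0;0 0 0 0 0 0"

```text
clock: 14.3
tcp_pos: [0.5481, -0.1876, 0.2136]
tool_rot: [0.69, 0.724, 0.0, 0.001]
ft_force: [-0.2, -0.3, -0.4]
finger_gap: 0.704
gripper_force: 0.0
```

```bash
python3 - <<'E'
from h import *
import pickle
P=eyes.camera_params("wrist");im=eyes.camera("wrist");cv2.imwrite("pics/w5.png",im);pickle.dump(P,open("w5.p","wb"))
s=env.state();print(s["tcp_pos"],s["tool_rot"],s["clock"],s["finger_gap"],s["ft_force"])
E
```

```text
[ 0.54752781 -0.18736722  0.21222177] [ 6.89704794e-01  7.24090643e-01 -6.44893210e-05 -1.86634259e-04] 14.35 0.7040189772940865 [ 0.41903205  0.4259817  -1.25311238]
```

View pics/w5.png

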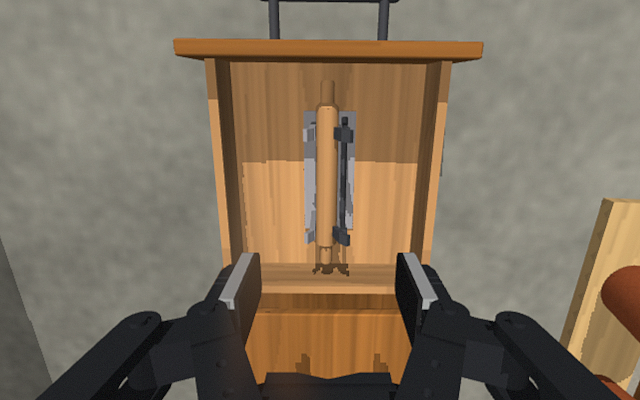

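The pin lies in the clip with both jaw prongs over it; barrel ends are at about (327,105) and (326,246). I'll check its height by apparent size and its centring, then plan the push.

```bash
python3 - <<'E'
from h import *
import pickle
P=pickle.load(open("w5.p","rb"))
e=plane("w",[(327.5,80),(326,272),(327,106),(326.2,246)],.048,P);print(e.round(4).tolist(),e.mean(0),np.linalg.norm(e[1]-e[0]),np.linalg.norm(e[3]-e[2]))
im=cv2.imread("pics/w5.png");g=cv2.cvtColor(im,cv2.COLOR_BGR2HSV).astype(int)
for r in(115,190,225): print(r,[(x,*map(int,g[r,x])) for x in range(312,344,2)])
h=plane("w",[(268,0),(390,0)],.055,P);print("handle",h)
w=plane("w",[(173,45),(482,45)],.084,P);print("panel",w,np.linalg.norm(w[1]-w[0]))
E
```

```text
[[0.5441, -0.1054, 0.048], [0.5515, -0.2863, 0.048], [0.5447, -0.1265, 0.048], [0.5503, -0.2579, 0.048]] [ 0.54765845 -0.19401939  0.048     ] 0.18104481873028924 0.13153641689449624
115 [(312, 0, 2, 117), (314, 135, 4, 120), (316, 14, 108, 132), (318, 15, 135, 172), (320, 14, 136, 190), (322, 15, 134, 194), (324, 15, 135, 204), (326, 15, 136, 208), (328, 15, 137, 205), (330, 15, 134, 201), (332, 15, 134, 190), (334, 14, 134, 170), (336, 15, 135, 149), (338, 11, 87, 105), (340, 160, 6, 119), (342, 173, 8, 125)]
190 [(312, 160, 5, 163), (314, 130, 5, 165), (316, 12, 96, 141), (318, 15, 135, 176), (320, 15, 138, 191), (322, 15, 135, 198), (324, 15, 135, 204), (326, 15, 134, 207), (328, 15, 136, 205), (330, 15, 135, 194), (332, 15, 133, 172), (334, 14, 137, 153), (336, 15, 150, 109), (338, 160, 6, 118), (340, 150, 12, 63), (342, 90, 5, 54)]
225 [(312, 0, 6, 136), (314, 135, 7, 143), (316, 14, 138, 137), (318, 15, 135, 178), (320, 15, 133, 194), (322, 15, 135, 196), (324, 15, 138, 204), (326, 15, 136, 206), (328, 15, 135, 196), (330, 16, 137, 183), (332, 16, 129, 156), (334, 14, 120, 123), (336, 9, 49, 88), (338, 160, 6, 120), (340, 130, 12, 64), (342, 100, 12, 64)]
handle [[ 0.49579711 -0.04986349  0.055     ]
 [ 0.58893789 -0.04517195  0.055     ]]
panel [[ 0.43251209 -0.08756649  0.084     ]
 [ 0.6534477  -0.07651347  0.084     ]] 0.22121191801447143
```

The pin is home: it is centred on the seat line and parallel to it, with both prongs over it. Next I close the fingers, go in front of the handle, and push.

Call:
play_rows --deltas "-0.02 0.5 0 0 0 0;-0.03 0.9 0 0 0 0;-0.04 0.9 0 0 0 0;-0.04 0.9 0 0 0 0;-0.04 0.8 0 0 0 0;-0.02 0.43 0 0 0 0;0 0 0 0 0 0;0 0 0 0 0 0" --claw 0

```text
clock: 15.35
tcp_pos: [0.5401, -0.0107, 0.2122]
tool_rot: [0.69, 0.724, -0.0, -0.0]
ft_force: [-0.5, 0.3, -0.4]
finger_gap: -0.001
gripper_force: 0.0
```

Call:
play_rows --deltas "0 0 -0.5 0 0 0;0 0 -0.8 0 0 0;0 0 -0.9 0 0 0;0 0 -0.9 0 0 0;0 0 -0.8 0 0 0;0 0 -0.4 0 0 0;0 0 0 0 0 0;0 0 0 0 0 0"

```text
clock: 16.35
tcp_pos: [0.5412, -0.0106, 0.0417]
tool_rot: [0.69, 0.724, 0.001, 0.001]
ft_force: [-0.2, 0.2, 0.3]
finger_gap: 0.003
gripper_force: 0.0
```

Call:
play_rows --deltas "0.01 -0.25 0 0 0 0;0.01 -0.25 0 0 0 0;0.02 -0.4 0 0 0 0;0.02 -0.4 0 0 0 0;0.02 -0.4 0 0 0 0;0.02 -0.4 0 0 0 0;0.02 -0.4 0 0 0 0;0.02 -0.4 0 0 0 0"

```text
clock: 17.35
tcp_pos: [0.5454, -0.1273, 0.0403]
tool_rot: [0.69, 0.724, -0.0, -0.0]
ft_force: [-1.4, 2.7, 2.7]
finger_gap: 0.004
gripper_force: 1.6
```

Call:
play_rows --deltas "0.02 -0.4 0 0 0 0;0.02 -0.4 0 0 0 0;0.01 -0.3 0 0 0 0;0.01 -0.3 0 0 0 0;0.01 -0.2 0 0 0 0;0.01 -0.2 0 0 0 0;0.01 -0.1 0 0 0 0;0 0 0 0 0 0"

```text
clock: 18.35
tcp_pos: [0.5498, -0.203, 0.0407]
tool_rot: [0.69, 0.724, 0.0, 0.001]
ft_force: [-0.6, 0.0, 0.3]
finger_gap: -0.001
gripper_force: 0.0
```

Call:
play_rows --deltas "0.01 -0.15 0 0 0 0;0.01 -0.15 0 0 0 0;0.01 -0.15 0 0 0 0;0 -0.1 0 0 0 0;0 -0.1 0 0 0 0;0 -0.1 0 0 0 0;0 0 0 0 0 0;0 0 0 0 0 0"

```text
clock: 19.35
tcp_pos: [0.5505, -0.2327, 0.0405]
tool_rot: [0.69, 0.724, -0.0, 0.0]
ft_force: [-0.0, 0.6, -0.1]
finger_gap: 0.004
gripper_force: 0.0
```

Call:
play_rows --deltas "0 -0.08 0 0 0 0;0 -0.08 0 0 0 0;0 -0.08 0 0 0 0;0 0 0 0 0 0;0 0 0 0 0 0;0 0 0 0 0 0;0 0 0 0 0 0;0 0 0 0 0 0"

```text
clock: 20.35
tcp_pos: [0.5506, -0.238, 0.0404]
tool_rot: [0.69, 0.724, 0.002, -0.003]
ft_force: [0.7, 15.4, 5.6]
finger_gap: -0.003
gripper_force: 7.7
```

```bash
python3 - <<'E'
from h import *
cv2.imwrite("pics/t6.png",eyes.camera("top"));im=cv2.imread("pics/t6.png")
cv2.imwrite("pics/t6c.png",cv2.resize(im[125:235,340:570],None,fx=3.4,fy=3.4,interpolation=cv2.INTER_CUBIC))
s=env.state();print(s["tcp_pos"],s["ft_force"])
E
```

```text
[ 0.55058911 -0.23800013  0.04043706] [-0.20772644 15.4525529   5.15551667]
```

View pics/t6c.png

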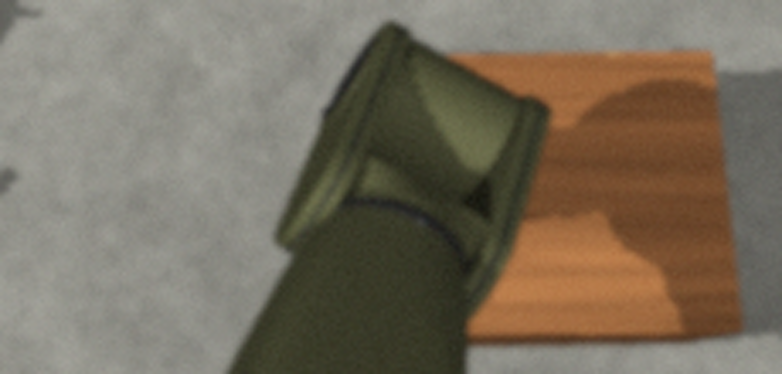

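It stopped firmly at 15 N against 3 N of drag, at the expected place. The arm hides the drawer in this picture. I'll back off and check numerically.

Call:
play_rows --deltas "0 0.3 0 0 0 0;0 0.6 0 0 0 0;0 0.8 0 0 0 0;0 0.6 0.4 0 0 0;0 0.5 0.8 0 0 0;0 0.8 0.9 0 0 0;0 0.9 0.9 0 0 0;0 0.9 0.5 0 0 0"

```text
clock: 21.4
tcp_pos: [0.5511, -0.0244, 0.183]
tool_rot: [0.69, 0.724, 0.001, 0.002]
ft_force: [0.1, -0.6, -0.0]
finger_gap: -0.001
gripper_force: 0.0
```

Call:
play_rows --deltas "0 0.9 0.5 0 0 0;0 0.9 0.3 0 0 0;0 0.6 0 0 0 0;0 0.3 0 0 0 0;0 0 0 0 0 0;0 0 0 0 0 0;0 0 0 0 0 0;0 0 0 0 0 0"

```text
clock: 22.4
tcp_pos: [0.5506, 0.0815, 0.2124]
tool_rot: [0.69, 0.724, -0.0, -0.0]
ft_force: [0.3, 0.7, 0.0]
finger_gap: 0.002
gripper_force: 0.0
```

```bash
python3 - <<'E'
from h import *
im=eyes.camera("top")
hsv=cv2.cvtColor(im,cv2.COLOR_BGR2HSV)
# wood mask leftmost column of chest+front; dark bar columns in front of it
m=cv2.inRange(hsv,(5,90,40),(22,255,255))
for r in(150,165,180,195,210):
    c=np.where(m[r,400:520])[0]; print(r,"wood from",400+c.min())
    print([int(v) for v in hsv[r,425:465,2]])
print("panel outer z.084 at seen edge:",plane("top",[(444,180)],.084), "chest front z.096 was x=456-458px")
s=env.state();print(s["tcp_pos"],s["clock"],s["ft_force"])
E
```

```text
150 wood from 446
[146, 149, 153, 150, 152, 146, 145, 145, 142, 144, 144, 150, 152, 154, 154, 155, 153, 155, 154, 150, 137, 118, 112, 117, 122, 121, 121, 124, 143, 159, 168, 160, 149, 142, 149, 159, 166, 163, 160, 162]
165 wood from 447
[142, 141, 141, 144, 149, 147, 135, 119, 109, 103, 99, 91, 84, 81, 82, 95, 100, 103, 104, 101, 89, 70, 52, 49, 51, 53, 53, 48, 60, 77, 107, 115, 115, 112, 103, 99, 113, 119, 122, 119]
180 wood from 448
[128, 131, 130, 132, 136, 131, 132, 129, 116, 106, 97, 86, 66, 49, 48, 56, 76, 95, 111, 120, 121, 107, 80, 53, 53, 52, 51, 53, 61, 82, 109, 135, 144, 147, 138, 132, 143, 152, 157, 159]
195 wood from 448
[140, 140, 142, 140, 142, 141, 143, 144, 146, 146, 145, 143, 132, 112, 87, 79, 84, 112, 137, 146, 146, 147, 136, 122, 99, 99, 112, 120, 119, 119, 121, 142, 161, 160, 156, 150, 144, 152, 164, 169]
210 wood from 449
[144, 146, 147, 147, 149, 146, 148, 151, 150, 151, 151, 149, 153, 150, 149, 152, 148, 146, 153, 147, 150, 152, 149, 138, 131, 120, 120, 121, 125, 121, 115, 123, 146, 160, 167, 157, 146, 150, 169, 184]
panel outer z.084 at seen edge: [[ 0.55685274 -0.25904258  0.084     ]] chest front z.096 was x=456-458px
[0.55063154 0.08160498 0.21248876] 22.45 [-0.12725548 -0.46985758  0.31243336]
```

```bash
python3 - <<'E'
from h import *
print(plane("top",[(438.5,180),(364.2,185.3)],.055), plane("top",[(447,180),(379,185)],.084),plane("top",[(454.5,180)],.096))
E
```

```text
[[ 0.5628231  -0.25229352  0.055     ]
 [ 0.54270785 -0.04473043  0.055     ]] [[ 0.55704873 -0.26720066  0.084     ]
 [ 0.53870117 -0.08213487  0.084     ]] [[ 0.55490792 -0.28371709  0.096     ]]
```

```bash
python3 -c "
from station import ticket
print(ticket.finish_job())"
```

```text
the job is handed in; nothing more can be done
None
```

The rolling pin is pressed home in the clip with the jaw closed over it, the drawer was pushed to a firm stop (15 N) at its expected shut position, and the job is handed in, though no verdict came back.

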